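Swing the tube past the post into its stock bay

ROBOT

A 6-joint arm with a two-finger parallel gripper is mounted at the origin on the work surface. World frame = base frame: x ahead of the robot, y to its left, z up, the work surface at z = 0. Lengths are in mm, angles in rad, forces in N, time in s.
With the tool pointing down it reaches from about 275 to 850 mm from the base axis. Payload 5.2 kg.
Tool frame: the origin (TCP) lies midway between the tips of the shut fingers; the grasp point (between the pads) lies grip_depth behind it (grip_depth is the distance from the TCP to the grasp point, in mm); z points along the fingers, y is the direction in which the jaws open and shut (so a half turn about z gives the same grasp; the last joint's range is limited). The gripper opens to 85 mm and grips with 20 to 120 N. Pads are 22 mm wide; open, the fingers measure 114 mm over their backs; the gripper's body (76 mm by 85 mm) begins 54 mm behind the grasp point. The pads swing forward as they close: fully open they stand 13 mm farther back than shut.
Start: joints at [-1.323, 0.259, 1.535, -0, 1.348, -0.203], TCP at [239.648, -495.049, 204.51] pointing down, gripper open.
Joint ranges: [-3.14, 3.14], [-0.91, 2.08], [0.19, 2.58], [-1.22, 4.36], [0.22, 2.71], [-3.12, 3.12]. Speed limits (rad/s): [2.57, 2.57, 3.14, 3.14, 3.14, 3.14].

INTERFACE

Orientations are given as a unit quaternion [x, y, z, w].
In Python, from plant import * gives the robot as it stands.
- The arm moves only by the tool servo_tool, never from a script. Its argument "moves" is a list of rows, each a list of 6 numbers: the shift along the tool's x, y, z in mm, then the turn, a rotation vector about the tool's x, y, z in rad. In form: [[tx, ty, tz, ax, ay, az], ...]. A call has 1 to 8 rows; each row shifts and turns the commanded pose from where the row before left it, along the tool's axes as they then stand; what a row does not reach is not made up. A row lasts 1/8 s, in which the tool goes at most 62.5 mm and 10.7 degrees, less where a joint would pass 70% of its speed; a pose out of reach is approached as far as the arm can. A call is refused whole if a number of a shift passes 62.5 or a number of a turn 0.188, either way. A call with a gripper value outside its range is refused whole. "jaw" is the gripper command: -1 is fully open, 1 is shut, values between are in proportion, set as the call begins (left out, the last holds). The fingers move at their own pace and stop on an object; the grip force is fixed at half the most. Time passes only in rows, so rows that do not move let the fingers close. It gives the time, the measured TCP pose, the force and the opening at its end, in the units of the state.
- state(): the state, without advancing time (a new reading comes with each control period).
- read_camera(name): name is "side" or "top"; returns a dict with "img" (400x640x3 uint8, red, green, blue), "fx", "fy", "cx", "cy" (pixels), "view" (4x4, takes a point from world to camera coordinates). Camera axes: x right, y up, looking along -z (the intrinsics and any distortion apply to the point x, -y, -z); pixel columns grow to the right and rows downward; lengths in mm; the calibration is good to about 2 mm. A picture is of the moment at which its call begins. There is no depth.
- sign_off(): hands the job in, once; it reports no verdict.
Trained networks look in the newest picture that a camera, given by its name, has taken for a name from the list of things; names that differ only in an ending like _2 or _b are one class to them, and where a whole thing is asked for, a point or a joint stands for the part that bears it (a point fixed in the world has none). Each returns a list of dicts, best first, with "p" (0 to 1); they miss things now and then, are a little off and sometimes report something else, mostly with a low value. They report only what shows in the picture. A call takes as long as a camera call. They do not tell look-alikes from the thing itself.
- masks_of(query, camera): "mask" (400x640 bool, what is visible of it) and "location" ([column, row] in pixels, amid what is visible of it).
The state is a dict: "t": time; "joint_pos": joint angles; "qvel": joint speeds; "joint_torque": joint torques, N m; "eef_pos": TCP position; "tcp_rot": TCP orientation; "force": force on the tool from outside, world axes, zero at the start; "torque": the same for the moment, N m; "grip_width": opening from 0.0 (shut) to 1.0 (fully open).
Only numpy, scipy, OpenCV 4.12 (cv2) and the standard library are available. Lean on these libraries where they do the work, as an engineer would, in place of code of your own. Each camera call takes 0.05 s, during which the arm holds its last target.

TASK

Push the length of square tube into the three-sided stock bay without ever picking it up or taking it between the fingers: the post stands in the way, so first work the tube's left end in behind the post while its right end is still outside, then swing the right end in. Leave the tube lying flat on the bench inside the bay, pushed back along its whole length against the back fence, and do not disturb the bottle, bin, tin or screwdriver.

Things in the scene. Friction and masses are not known exactly. Their poses are not given: they have to be found in the camera images.
- tube: Bare aluminium square tube with black end caps, 260 mm long, 30 x 30 mm section, 0.25 to 0.5 kg, lying loose on the bench in front of the bay. Origin: centre of its underside. Its y axis runs along its length towards the left end (the robot's left), x is across it, away from the robot, z up.
- tube_left (a point): Centre of the tube's left end face (robot's left, +y of the tube), 130 mm from the tube's middle, 15 mm up.
- tube_right (a point): Centre of the tube's right end face (-y of the tube), 130 mm from the tube's middle, 15 mm up.
- bay: Grey stock bay fixed to the bench, no floor, open to the robot: back fence and two side walls, 40 mm high, 12 thick. Origin on the bench, middle of the inside. x points inwards: fence face at x=+35 mm, walls begin at the mouth, x=-35. y points left: wall faces at y=+155 and -155 (inside 310 wide, 70 deep). Tube home: its middle line at x=+20.
- post: Upright round steel post, 28 mm diameter, 55 mm high, fixed to the bench just outside the mouth towards its left end (about 50 mm on the robot's side of the bay's middle line and 70 to 100 mm left of its centre), so that the tube cannot enter straight. Origin: centre of its foot, on the bench. The tube may touch it.
- bottle: White plastic bottle with black cap, 60 mm diameter, 150 mm high, to the left of the work. Origin: centre of its underside. Leave alone.
- bin: Small open yellow parts bin, 100 x 100 mm, 50 mm high, to the right of the bay. Origin: centre of its underside. Leave alone.
- tin: Plain steel tin, 66 mm diameter, 70 mm high, behind the back fence. Origin: centre of its underside. Leave alone.
- driver: Screwdriver, 170 mm long, lying behind the back fence. Origin: under its middle; its x axis runs along it towards the tip. Leave alone.
Things that resemble listed ones, but are neither listed nor needed, are in the scene too. Of the things like the post, leave any that is purple; of the rest the larger one is meant.

How it is judged:
By the outcome, as a careful person would: the job done as asked, in the order asked, and still so for the second after the job is handed in, with the robot touching nothing.
It also fails if it takes over 67 s, if anything falls off the work surface, if the arm or the gripper's body presses on something with over 40 N, if the wrist force passes 120 N, or if a joint passes its speed limit or range.

## Working session

There is one attempt and no reset: what is moved stays moved. The work goes in short steps, Python scripts to look and compute and a tool call to move; the robot and the scene stay as the last step left them, time stands still between calls to the robot, and variables do not carry over. Pictures are saved under pics/ and viewed, and the job is handed in when it is done.

Besides the shell and the picture viewer there is one more tool, called after "Request:" as a command line: name --pt "numbers of a row" for each row, then --argument value for the rest. servo_tool: Moves the arm, as the interface text tells. Its arguments: {"type":"object","properties":{"moves":{"type":"array"},"jaw":{"type":"number"}},"required":["moves"]}

```bash
mkdir -p pics; ls
python3 - <<'E'
from plant import *
import cv2
s=state();print({k:s[k] for k in('t','eef_pos','tcp_rot','force','grip_width')})
for c in('top','side'):
    r=read_camera(c);cv2.imwrite(f'pics/{c}0.png',r['img'][:,:,::-1]);print(c,r['fx'],r['fy'],r['cx'],r['cy'],r['view'],[k for k in r])
    for q in('tube','post','bay','bottle','bin','tin','driver','tube_left','tube_right'):
        print(q,[(round(float(m['p']),2),[int(v) for v in m['location']],int(m['mask'].sum())) for m in masks_of(q,c)])
E
```

```text
pics
{'t': 0.0, 'eef_pos': array([ 239.5063296 , -494.4856614 ,  203.69925103]), 'tcp_rot': array([ 9.74708094e-01,  2.23480081e-01, -1.18493828e-05, -8.85833172e-04]), 'force': array([ 0.1964424 ,  0.07447786, -1.18916035]), 'grip_width': 1.0058688989973226}
top 380.2848690682353 380.2848690682353 319.9927789545716 203.17237236448568 [[-5.87701331e-03 -9.99929437e-01 -1.03238693e-02  3.37965445e+01]
 [ 9.94941598e-01 -6.88241861e-03  1.00219008e-01 -6.12264420e+02]
 [-1.00282990e-01 -9.68265860e-03  9.94911839e-01 -9.01894469e+02]
 [ 0.00000000e+00  0.00000000e+00  0.00000000e+00  1.00000000e+00]] ['img', 'fx', 'fy', 'cx', 'cy', 'view']
tube [(0.63, [394, 254], 1382)]
post [(0.7, [307, 206], 121), (0.44, [297, 258], 125)]
bay [(0.78, [351, 176], 1785)]
bottle [(0.95, [245, 210], 635)]
bin [(0.66, [470, 169], 2075)]
tin [(0.67, [330, 130], 669)]
driver [(0.65, [399, 147], 365)]
tube_left [(0.59, [396, 253], 1417)]
tube_right [(0.91, [398, 253], 1359)]
side 372.1915356351426 372.1915356351426 318.32745263475863 200.42963123454484 [[-7.48811802e-01 -6.62710348e-01 -9.79185385e-03  4.95659877e+02]
 [ 3.33194847e-01 -3.89173653e-01  8.58792793e-01 -2.54496820e+02]
 [-5.72941602e-01  6.39811584e-01  5.12229497e-01 -4.79427843e+02]
 [ 0.00000000e+00  0.00000000e+00  0.00000000e+00  1.00000000e+00]] ['img', 'fx', 'fy', 'cx', 'cy', 'view']
tube [(0.59, [416, 212], 1766)]
post [(0.84, [359, 255], 426), (0.71, [323, 222], 336), (0.59, [317, 257], 220)]
bay [(0.85, [324, 198], 2185)]
bottle [(0.67, [270, 246], 2258)]
bin [(0.92, [390, 157], 1145)]
tin [(0.88, [280, 183], 912)]
driver [(0.82, [335, 173], 324)]
tube_left [(0.9, [415, 212], 1772), (0.31, [281, 183], 912)]
tube_right [(0.68, [413, 210], 1791)]
```

Run:
```python
import cv2
a=cv2.imread('pics/top0.png');cv2.imwrite('pics/top0c.png',cv2.resize(a[100:300,200:520],None,fx=2.5,fy=2.5,interpolation=cv2.INTER_CUBIC))
a=cv2.imread('pics/side0.png');cv2.imwrite('pics/side0c.png',cv2.resize(a[120:300,220:520],None,fx=2.6,fy=2.6,interpolation=cv2.INTER_CUBIC))
```

```text
(no output)
```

View pics/top0c.png

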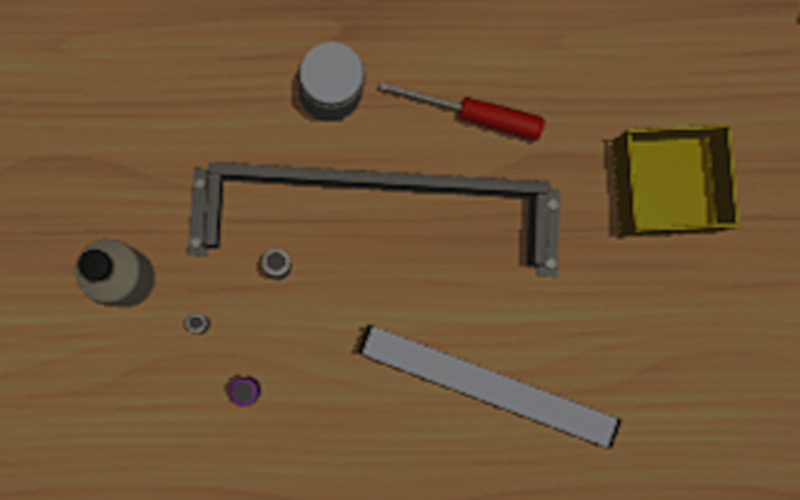

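View pics/side0c.png

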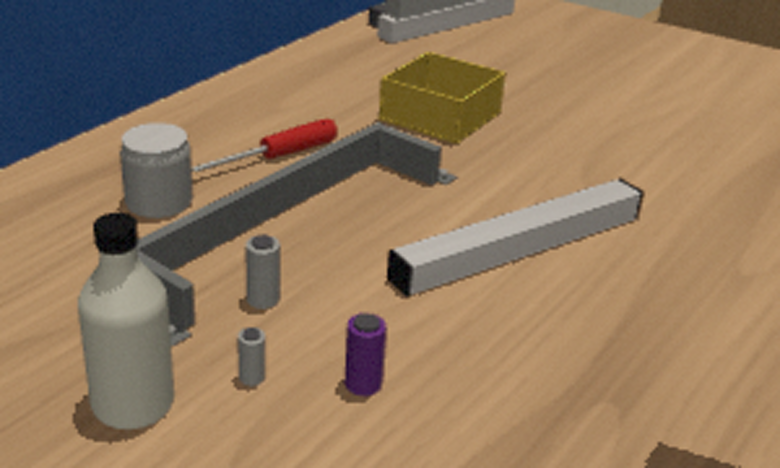

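```bash
cat > h.py <<'E'
import numpy as np,cv2
from plant import *
from scipy.optimize import minimize
def w2p(r,P):
    P=np.atleast_2d(P);c=(r['view'][:3,:3]@P.T).T+r['view'][:3,3]
    return np.c_[r['cx']+r['fx']*c[:,0]/-c[:,2], r['cy']-r['fy']*c[:,1]/-c[:,2]]
def p2w(r,uv,z):
    R=r['view'][:3,:3];t=r['view'][:3,3];o=-R.T@t
    d=R.T@np.array([(uv[0]-r['cx'])/r['fx'],-(uv[1]-r['cy'])/r['fy'],-1])
    return o+d*(z-o[2])/d[2]
def box(x,y,th,L=260,W=30,H=30):
    e=np.array([-np.sin(th),np.cos(th)]);n=np.array([np.cos(th),np.sin(th)])
    return np.array([[*(np.array([x,y])+a*e*L/2+b*n*W/2),z] for a in(-1,1) for b in(-1,1) for z in(0,H)])
def sil(r,P,S=4):
    m=np.zeros((400*S,640*S),np.uint8)
    h=cv2.convexHull((w2p(r,P)*S+S/2).round().astype(np.int32));cv2.fillConvexPoly(m,h,1)
    return cv2.resize(m.astype(np.float32),(640,400),interpolation=cv2.INTER_AREA)
def fit(cams,x0):
    def f(p):
        s=0
        for r,m in cams:
            a=sil(r,box(p[0],p[1],p[2]/200));s+=1-np.minimum(a,m).sum()/np.maximum(a,m).sum()
        return s
    p0=np.array([x0[0],x0[1],x0[2]*200])
    o=minimize(f,p0,method='Nelder-Mead',options=dict(initial_simplex=np.vstack([p0]+[p0+np.eye(3)[i]*12 for i in range(3)]),xatol=.1,fatol=1e-4))
    return o.x[0],o.x[1],o.x[2]/200,o.fun
def ends(p):
    e=np.array([-np.sin(p[2]),np.cos(p[2])]);c=np.array(p[:2]);return c+130*e,c-130*e
E
python3 - <<'E'
from h import *
cams=[]
for c in('top','side'):
    r=read_camera(c);m=masks_of('tube',c)
    cams.append((r,m[0]['mask'].astype(np.float32)))
T=cams[0][0];S=cams[1][0]
L=p2w(T,(346,236),30);R=p2w(T,(445,273),30);c=(L+R)/2;th=np.arctan2(-(L-R)[0],(L-R)[1]);print(L,R,th)
for cc in(cams,cams[:1],cams[1:]):
    p=fit(cc,(c[0],c[1],th));print(p,ends(p))
f=lambda x,y:(200+x/2.5,100+y/2.5)
print('post top',p2w(T,f(275.5,261),55))
g=lambda x,y:(220+x/2.6,120+y/2.6)
print('post side',p2w(S,g(263,243),55))
for n,q in dict(FLin=(220,180),FRin=(528,193),WLmouth=(218,246),WRmouth=(527,265),FLout=(210,164),FRout=(550,183)).items(): print(n,p2w(T,f(*q),40),p2w(T,f(*q),0))
for q,h in(('bay',0),('post',55),('bottle',0)):
    for m in masks_of(q,'top'): print(q,m['location'])
cv2.imwrite('pics/topbay.png',cv2.resize(T['img'][150:215,270:430,::-1],None,fx=5,fy=5,interpolation=cv2.INTER_CUBIC))
E
```

```text
[531.86661019 -32.90540045  30.        ] [ 441.85635206 -269.49629031   30.        ] -0.3635374161981715
(np.float64(487.5828652926256), np.float64(-151.09859554969825), np.float64(-0.3657160128889478), np.float64(0.17389005422592163)) (array([534.07321148, -29.69576316]), array([ 441.09251911, -272.50142794]))
(np.float64(487.5488410629059), np.float64(-150.59954301018425), np.float64(-0.3668306240405197), np.float64(0.07013058662414551)) (array([534.17447529, -29.24860468]), array([ 440.92320683, -271.95048134]))
(np.float64(486.8917373583488), np.float64(-153.04167418199836), np.float64(-0.3640803607569609), np.float64(0.09619557857513428)) (array([533.18344864, -31.56296219]), array([ 440.60002608, -274.52038617]))
post top [607.25623078  53.06076073  55.        ]
post side [605.34638832  54.37429784  55.        ]
FLin [688.89771123 107.76928513  40.        ] [696.29591191 111.55254126   0.        ]
FRin [ 673.69977459 -193.10951059   40.        ] [ 680.43648713 -202.42196318    0.        ]
WLmouth [623.78219206 109.55160109  40.        ] [628.34624861 113.41243228   0.        ]
WRmouth [ 603.15249866 -190.03655623   40.        ] [ 606.81865059 -199.21525891    0.        ]
FLout [704.9035484  117.64243903  40.        ] [712.99840096 121.85542285   0.        ]
FRout [ 683.41850177 -214.83867798   40.        ] [ 690.5782206  -225.09688964    0.        ]
bay [353.0, 176.6]
post [299.7, 256.0]
post [275.6, 230.3]
post [307.8, 206.5]
bottle [244.5, 208.4]
```

View pics/topbay.png

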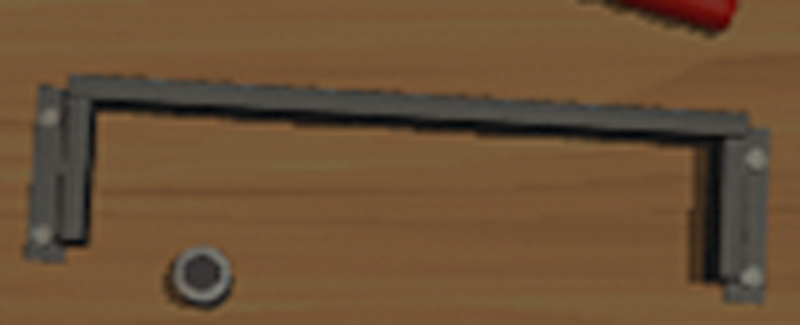

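```bash
cat >> h.py <<'E'
def b2w(b,p):
    p=np.atleast_2d(p);c,s=np.cos(b[2]),np.sin(b[2]);return np.c_[b[0]+c*p[:,0]-s*p[:,1],b[1]+s*p[:,0]+c*p[:,1]]
def w2b(b,p):
    p=np.atleast_2d(p)-np.array(b[:2]);c,s=np.cos(b[2]),np.sin(b[2]);return np.c_[c*p[:,0]+s*p[:,1],-s*p[:,0]+c*p[:,1]]
E
python3 - <<'E'
from h import *
from scipy.optimize import least_squares
r=read_camera('top');rs=read_camera('side')
q=lambda x,y:(270+x/5-.4,150+y/5-.4)
loc=np.array([[47,167],[47,-167],[35,155],[35,-155],[-35,155],[-35,-155]])
px=np.array([q(69,75),q(748,113),q(86,101),q(722,138),q(86,242),q(722,280)])
f=lambda b:(w2p(r,np.c_[b2w(b,loc),np.full(6,40)])-px).ravel()
o=least_squares(f,[645,-42,-.05]);b=o.x;print(b,f(b).round(2))
# overlay both
for n,R in(('t',r),('s',rs)):
    im=cv2.resize(R['img'][:,:,::-1],None,fx=4,fy=4,interpolation=cv2.INTER_CUBIC)
    for z in(0,40):
        for l in([[-35,155],[35,155],[35,-155],[-35,-155]],[[-35,167],[47,167],[47,-167],[-35,-167]]):
            P=w2p(R,np.c_[b2w(b,l),np.full(4,z)])
            cv2.polylines(im,[((P+.5)*4).round().astype(int)],False,(0,255,0) if z else (0,0,255),1)
    pw=(606.3,53.7)
    for z in(0,55):
        P=w2p(R,[[pw[0]+14*np.cos(a),pw[1]+14*np.sin(a),z] for a in np.linspace(0,6.28,24)])
        cv2.polylines(im,[((P+.5)*4).round().astype(int)],True,(255,255,0),1)
    im=im[560:920,1040:1800] if n=='t' else im[560:1160,940:1740]
    cv2.imwrite(f'pics/ov_{n}.png',im)
print('post in bay',w2b(b,pw))
E
```

```text
[ 6.49397867e+02 -4.40565814e+01 -6.42744514e-02] [-0.18  0.15  0.32  0.13  0.96  0.04  0.43 -0.3  -0.96  0.15 -0.55 -0.18]
post in bay [[-49.28780006  94.7865398 ]]
```

View pics/ov_t.png

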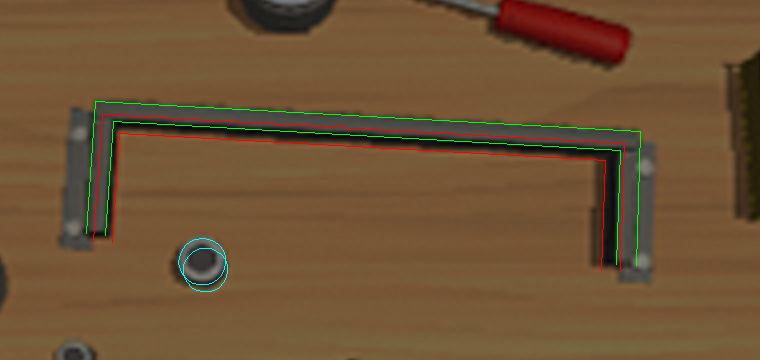

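View pics/ov_s.png

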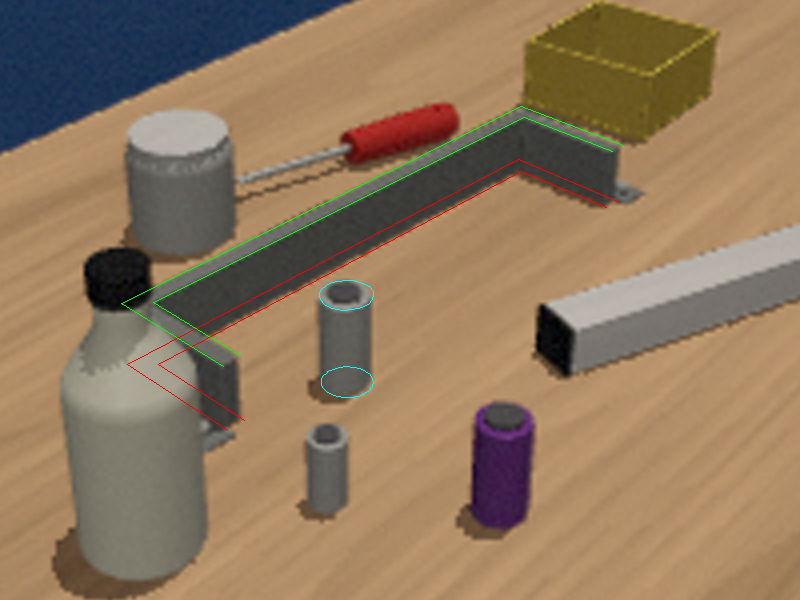

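```bash
cat >> h.py <<'E'
from scipy.spatial.transform import Rotation as Ro
B=(649.4,-45.5,-.064)
def rel(target,ang=None):
    s=state();R=Ro.from_quat(s['tcp_rot']);d=np.array(target)-s['eef_pos']
    x=R.as_matrix()[:,0];a=np.arctan2(x[1],x[0])
    print('t',round(s['t'],2),'pos',np.round(s['eef_pos'],1),'ang',round(a,3),'F',np.round(s['force'],1),'tool shift now',R.inv().apply(d).round(1), 'shift after turn' if ang is not None else '', Ro.from_matrix(np.array([[np.cos(ang),np.sin(ang),0],[np.sin(ang),-np.cos(ang),0],[0,0,-1]])).inv().apply(d).round(1) if ang is not None else '','az',None if ang is None else round(a-ang,3))
def look(cams=('top','side'),x0=None,pic=None):
    L=[]
    for c in cams:
        r=read_camera(c);m=masks_of('tube',c)
        if pic: cv2.imwrite(f'pics/{pic}_{c}.png',r['img'][:,:,::-1])
        if m: L.append((r,m[0]['mask'].astype(np.float32)));print(c,round(float(m[0]['p']),2),int(m[0]['mask'].sum()))
    p=fit(L,x0);l,r_=ends(p)
    print('tube',np.round(p,3),'bay frame c',w2b(B,p[:2]).round(1),'L',w2b(B,l).round(1),'R',w2b(B,r_).round(1),'t',round(-(p[2]-B[2]),3))
    return p
E
python3 - <<'E'
from h import *
import plant
print([k for k in dir(plant) if not k.startswith('_')], getattr(plant,'grip_depth',None))
rel((441,-133,90),-.366)
E
```

```text
['Unreachable', 'grip_depth', 'masks_of', 'read_camera', 'sign_off', 'state'] 18.700000000000003
t 1.45 pos [ 239.6 -495.   204.5] ang 0.451 F [-0.4 -0.   1.1] tool shift now [ 339.  -238.1  114.5] shift after turn [  58.5 -410.1  114.5] az 0.817
```

Request:
servo_tool --pt "0 0 0 0 0 0.17" --pt "0 0 0 0 0 0.17" --pt "0 0 0 0 0 0.17" --pt "0 0 0 0 0 0.17" --pt "0 0 0 0 0 0.137" --pt "10 -50 10 0 0 0" --pt "10 -50 10 0 0 0" --pt "10 -50 10 0 0 0" --jaw -1

```text
t: 2.45
eef_pos: [321.9, -364.6, 174.3]
tcp_rot: [0.983, -0.183, 0.0, 0.0]
force: [1.2, -0.9, 0.1]
grip_width: 1.002
```

Request:
servo_tool --pt "10 -50 10 0 0 0" --pt "10 -50 10 0 0 0" --pt "8 -50 10 0 0 0" --pt "0 -50 20 0 0 0" --pt "0 -50 20 0 0 0" --pt "0 -10 15 0 0 0" --pt "0 0 0 0 0 0" --pt "0 0 0 0 0 0"

```text
t: 3.45
eef_pos: [441.0, -133.8, 90.1]
tcp_rot: [0.983, -0.182, 0.0, 0.0]
force: [-0.1, 0.1, -1.2]
grip_width: 0.998
```

Run:
```python
from h import *
rel((441,-133,-3),-.366)
```

```text
t 3.45 pos [ 441.  -133.8   90.1] ang -0.366 F [-0.1  0.1 -1.2] tool shift now [-0.4 -0.8 93.1] shift after turn [-0.3 -0.8 93.1] az -0.0
```

Request:
servo_tool --pt "0 0 40 0 0 0" --pt "0 0 40 0 0 0" --pt "0 0 13 0 0 0" --pt "8 0 0 0 0 0" --pt "10 0 0 0 0 0" --pt "10 0 0 0 0 0" --pt "10 0 0 0 0 0" --pt "10 0 0 0 0 0"

```text
t: 4.45
eef_pos: [486.4, -150.5, -3.1]
tcp_rot: [0.983, -0.182, 0.0, 0.0]
force: [0.1, 0.9, 0.2]
grip_width: 1.0
```

Request:
servo_tool --pt "10 0 0 0 0 0" --pt "10 0 0 0 0 0" --pt "10 0 0 0 0 0" --pt "10 0 0 0 0 0" --pt "8 0 0 0 0 0" --pt "5 0 0 0 0 0" --pt "0 0 0 0 0 0" --pt "0 0 0 0 0 0"

```text
t: 5.45
eef_pos: [534.5, -168.9, -3.6]
tcp_rot: [0.983, -0.182, -0.0, -0.0]
force: [-0.8, -0.1, 0.3]
grip_width: 1.002
```

Run:
```python
from h import *
p=look(x0=(563,-180,-.366),pic='p1')
```

```text
top 0.81 1030
side 0.65 1715
tube [ 5.63e+02 -1.80e+02 -3.66e-01  2.00e+00] bay frame c [[ -77.6 -139.8]] L [[-39.  -15.6]] R [[-116.3 -263.9]] t 0.302
```

View pics/p1_top.png

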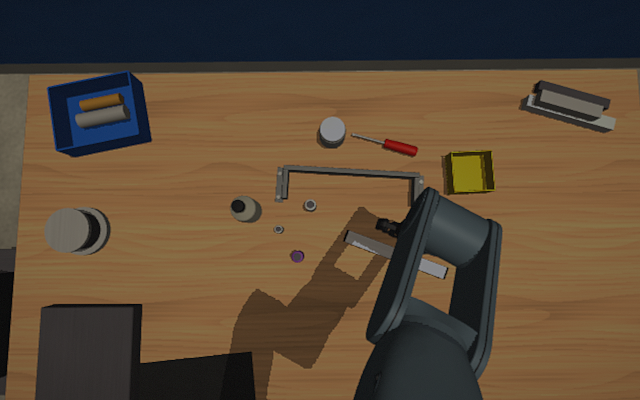

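View pics/p1_side.png

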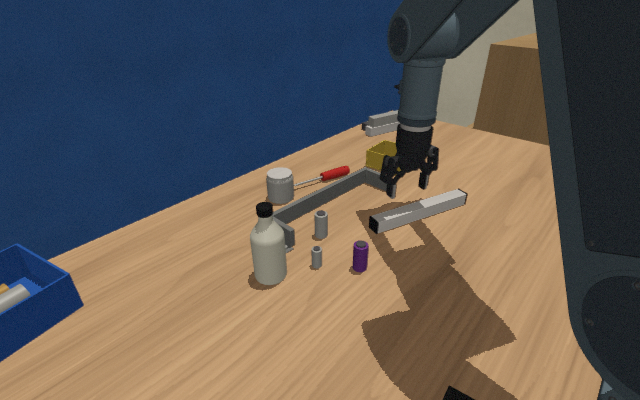

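Run:
```python
from h import *
rel((441,-133,-3),-.366)
r=read_camera('side');t=read_camera('top');s=state();e=s['eef_pos']
print(s['joint_pos'])
R=Ro.from_quat(s['tcp_rot']).as_matrix()
for R_ in(r,t):print(w2p(R_,[e,e+R@[0,50,-13],e+R@[0,-50,-13]]).round(0))
p=fit([(r,masks_of('tube','side')[0]['mask'].astype(np.float32))],(490,-151,-.36));print(p)
cv2.imwrite('pics/s2.png',cv2.resize(r['img'][120:280,330:530,::-1],None,fx=4,fy=4,interpolation=cv2.INTER_CUBIC))
```

```text
t 5.65 pos [ 534.7 -169.1   -3.5] ang -0.366 F [ 0.4 -0.6  0.5] tool shift now [-1.004e+02 -1.000e-01 -4.000e-01] shift after turn [-1.004e+02 -1.000e-01 -5.000e-01] az -0.0
[-5.05124072e-01  4.98302729e-01  1.74886654e+00 -4.02948356e-06
  8.94430368e-01  1.43189582e+00]
[[404. 206.]
 [421. 196.]
 [388. 207.]]
[[399. 235.]
 [419. 242.]
 [381. 227.]]
(np.float64(487.38644359668524), np.float64(-151.88699555322694), np.float64(-0.3736745384412542), np.float64(0.042758822441101074))
```

View pics/s2.png

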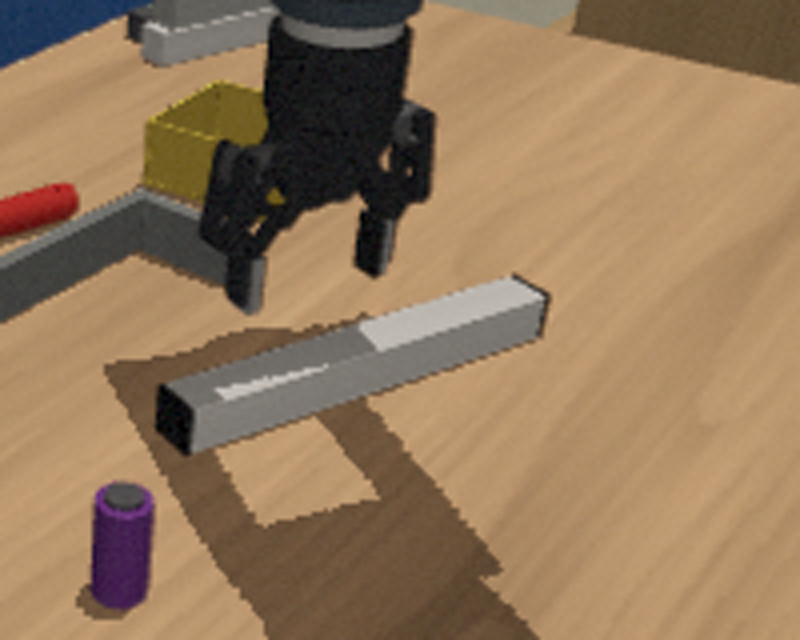

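Run:
```python
from h import *
r=read_camera('side');t=read_camera('top');s=state();e=s['eef_pos'];R=Ro.from_quat(s['tcp_rot']).as_matrix()
for z in(0,10,20,30,40):
    print(z,[w2p(q,[e+R@[0,50,-z-3],e+R@[0,-50,-z-3]]).round(0).tolist() for q in(r,t)],p2w(r,(391.5,197),z).round(0),p2w(r,(423.5,188),z).round(0))
cv2.imwrite('pics/t2.png',cv2.resize(t['img'][190:290,330:470,::-1],None,fx=5,fy=5,interpolation=cv2.INTER_CUBIC))
```

```text
0 [[[421.0, 200.0], [388.0, 210.0]], [[418.0, 242.0], [381.0, 228.0]]] [ 579. -181.    0.] [ 540. -274.    0.]
10 [[[421.0, 196.0], [388.0, 207.0]], [[419.0, 242.0], [381.0, 227.0]]] [ 570. -165.   10.] [ 533. -257.   10.]
20 [[[422.0, 193.0], [388.0, 203.0]], [[421.0, 242.0], [382.0, 227.0]]] [ 562. -150.   20.] [ 525. -239.   20.]
30 [[[422.0, 189.0], [389.0, 199.0]], [[422.0, 242.0], [383.0, 227.0]]] [ 553. -135.   30.] [ 517. -222.   30.]
40 [[[423.0, 186.0], [389.0, 196.0]], [[423.0, 242.0], [383.0, 227.0]]] [ 545. -119.   40.] [ 510. -205.   40.]
```

View pics/t2.png

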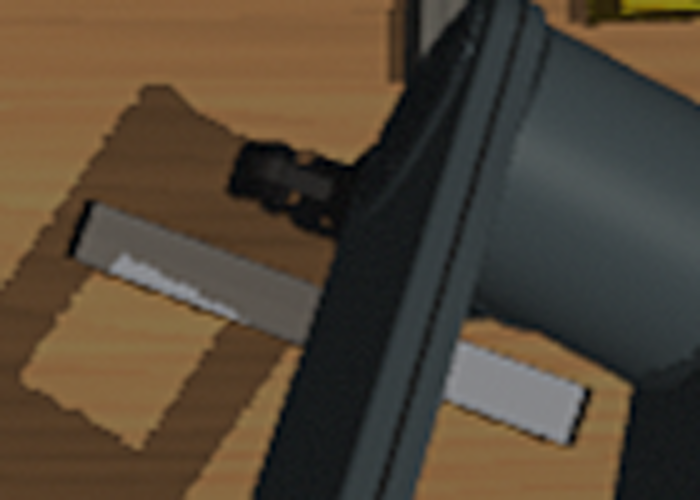

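Request:
servo_tool --pt "0 0 -25 0 0 0" --pt "0 0 0 0 0 0" --pt "0 0 0 0 0 0" --pt "0 0 0 0 0 0" --pt "0 0 0 0 0 0" --pt "0 0 0 0 0 0" --jaw 1

```text
t: 6.65
eef_pos: [534.7, -169.1, 21.1]
tcp_rot: [0.983, -0.182, -0.0, -0.0]
force: [-0.3, 0.2, -1.1]
grip_width: 0.001
```

Run:
```python
from h import *
r=read_camera('side');s=state();e=s['eef_pos'];R=Ro.from_quat(s['tcp_rot']).as_matrix()
print(e,s['grip_width'])
for z in(0,10,20,30):print(z,w2p(r,[e+R@[0,0,-z]]).round(1))
im=cv2.resize(r['img'][120:260,330:480,::-1],None,fx=5,fy=5,interpolation=cv2.INTER_CUBIC)
p=((w2p(r,[e])[0]-[330,120]+.5)*5).astype(int);cv2.circle(im,tuple(int(v) for v in p),4,(0,0,255),1);cv2.imwrite('pics/s3.png',im)
```

```text
[ 534.78245267 -169.08430936   21.238453  ] 8.267241717468375e-05
0 [[405.6 197.2]]
10 [[406.1 193.5]]
20 [[406.5 189.8]]
30 [[407.  186.1]]
```

View pics/s3.png

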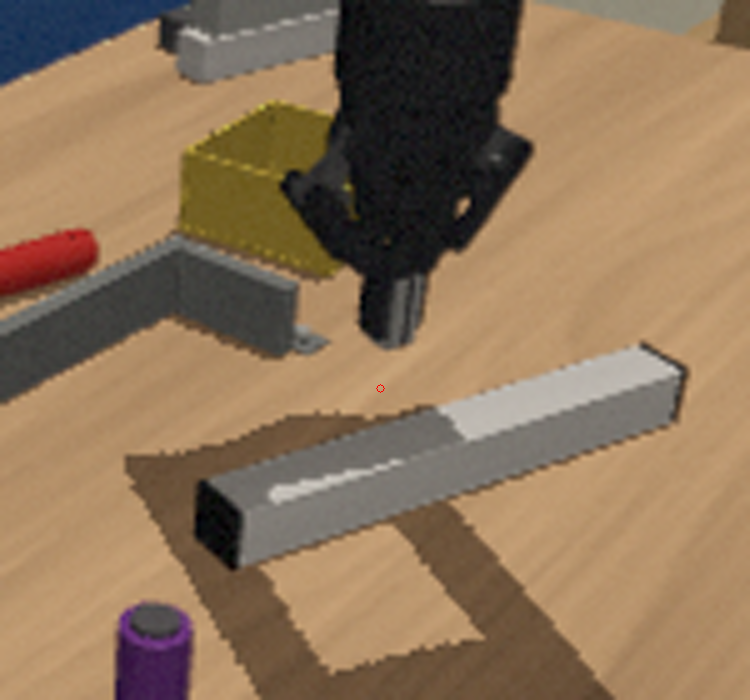

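Request:
servo_tool --pt "0 0 -40 0 0 0" --pt "-50 0 0 0 0 0" --pt "-50 0 0 0 0 0" --pt "-5 0 0 0 0 0" --pt "0 0 50 0 0 0" --pt "0 0 20 0 0 0" --pt "0 0 0 0 0 0" --jaw -1

```text
t: 7.58
eef_pos: [436.6, -131.4, -9.6]
tcp_rot: [0.983, -0.182, -0.001, -0.0]
force: [0.5, 0.1, -0.3]
grip_width: 1.0
```

Request:
servo_tool --pt "0 0 5 0 0 0" --pt "0 0 4 0 0 0" --pt "0 0 3 0 0 0" --pt "0 0 2 0 0 0"

```text
t: 8.07
eef_pos: [437.1, -131.7, -22.4]
tcp_rot: [0.983, -0.182, 0.0, 0.0]
force: [0.6, 0.3, 0.2]
grip_width: 1.001
```

Run:
```python
from h import *
rel((487.4,-151.5,-22),-.37)
r=read_camera('side');cv2.imwrite('pics/s4.png',cv2.resize(r['img'][120:280,360:520,::-1],None,fx=5,fy=5,interpolation=cv2.INTER_CUBIC)[:600])
```

```text
t 8.07 pos [ 437.1 -131.7  -22.4] ang -0.366 F [0.6 0.3 0.2] tool shift now [54.1  0.5 -0.4] shift after turn [54.1  0.3 -0.4] az 0.004
```

View pics/s4.png

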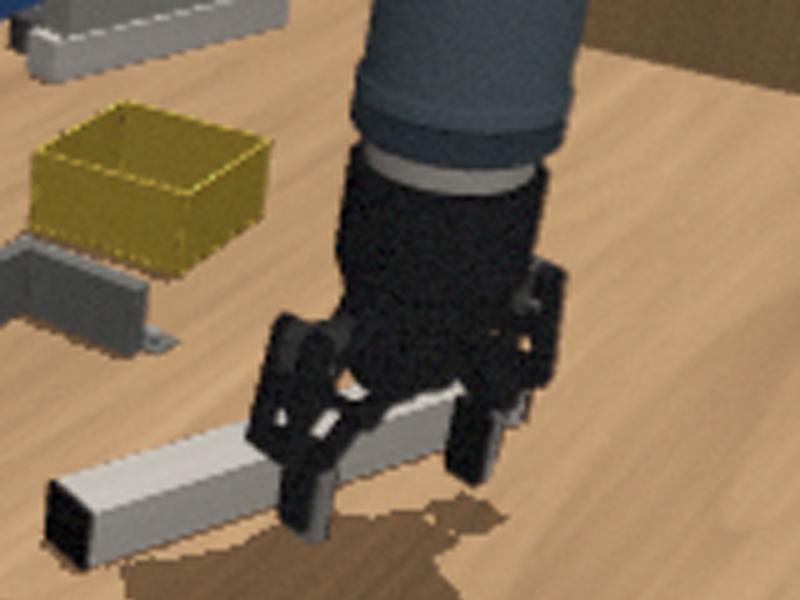

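Request:
servo_tool --pt "10 0 0 0 0 0" --pt "10 0 0 0 0 0" --pt "10 0 0 0 0 0" --pt "10 0 0 0 0 0" --pt "10 0 0 0 0 0" --pt "0 0 0 0 0 0"

```text
t: 8.88
eef_pos: [484.1, -149.6, -22.7]
tcp_rot: [0.983, -0.182, -0.0, -0.0]
force: [-0.7, 0.1, -0.9]
grip_width: 1.002
```

Run:
```python
from h import *
p=look(cams=('top',),x0=(505,-158,-.366),pic='p2');rel((0,0,0))
p=look(cams=('side',),x0=(505,-158,-.366),pic='p2')
```

```text
top 0.61 524
tube [ 5.07770e+02 -1.57214e+02 -3.62000e-01  6.33000e-01] bay frame c [[-134.2 -120.5]] L [[-96.1   3.7]] R [[-172.3 -244.8]] t 0.298
t 8.97 pos [ 484.  -149.6  -22.6] ang -0.366 F [1.  0.4 0.1] tool shift now [-505.5   33.6  -22.9]   az None
side 0.8 1365
tube [ 5.06525e+02 -1.58635e+02 -3.60000e-01  2.53000e-01] bay frame c [[-135.3 -122. ]] L [[-97.4   2.3]] R [[-173.3 -246.4]] t 0.296
```

View pics/p2_side.png

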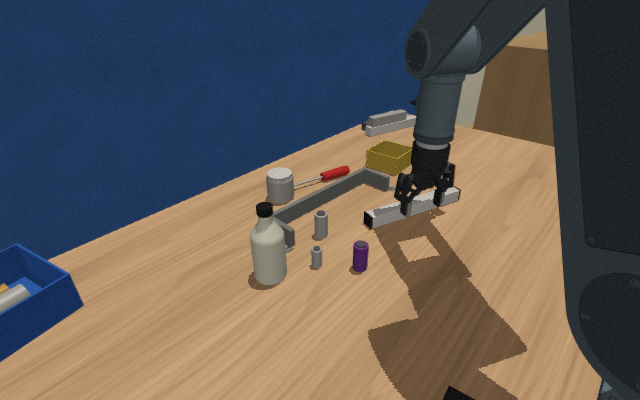

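Request:
servo_tool --pt "10 0 0 0 0 0" --pt "10 0 0 0 0 0" --pt "10 0 0 0 0 0" --pt "10 0 0 0 0 0" --pt "10 0 0 0 0 0" --pt "9 0 0 0 0 0" --pt "5 0 0 0 0 0" --pt "0 0 0 0 0 0"

```text
t: 10.07
eef_pos: [544.2, -172.8, -22.4]
tcp_rot: [0.983, -0.182, 0.001, 0.0]
force: [-1.6, 0.2, 0.7]
grip_width: 0.994
```

Request:
servo_tool --pt "-30 0 0 0 0 0" --pt "-20 0 -30 0 0 0" --pt "-15 40 -60 0 0 0" --pt "0 60 0 0 0 0" --pt "0 50 0 0 0 0" --pt "0 0 0 0 0 0" --jaw 1

```text
t: 10.82
eef_pos: [432.9, -288.4, 59.3]
tcp_rot: [0.983, -0.184, 0.001, 0.001]
force: [-0.1, -0.5, 0.4]
grip_width: 0.004
```

Run:
```python
from h import *
p=look(x0=(568,-182,-.366),pic='p3')
l,r=ends(p);print(l,r)
tgt=r+(r-l)/260*45
rel((*tgt,40),p[2]);rel((*tgt,40),p[2]+np.pi/2)
```

```text
top 0.83 1372
side 0.86 1615
tube [ 5.67244e+02 -1.80956e+02 -3.67000e-01  1.39000e-01] bay frame c [[ -73.3 -140.4]] L [[-34.5 -16.4]] R [[-112.1 -264.5]] t 0.303
[613.90479097 -59.6182224 ] [ 520.58313563 -302.29304319]
t 11.03 pos [ 433.4 -283.4   58.3] ang -0.366 F [-0.4  0.6 -0.5] tool shift now [88.1 31.5 18.3] shift after turn [88.1 31.4 18.3] az 0.002
t 11.03 pos [ 433.4 -283.4   58.3] ang -0.366 F [-0.4  0.6 -0.5] tool shift now [88.1 31.5 18.3] shift after turn [-31.4  88.1  18.3] az -1.569
```

View pics/p3_side.png

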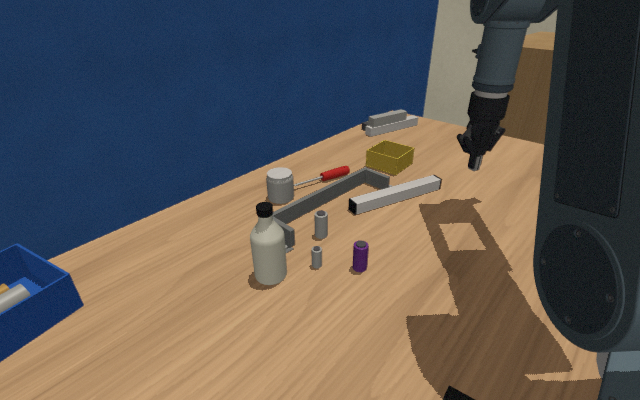

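View pics/p3_top.png

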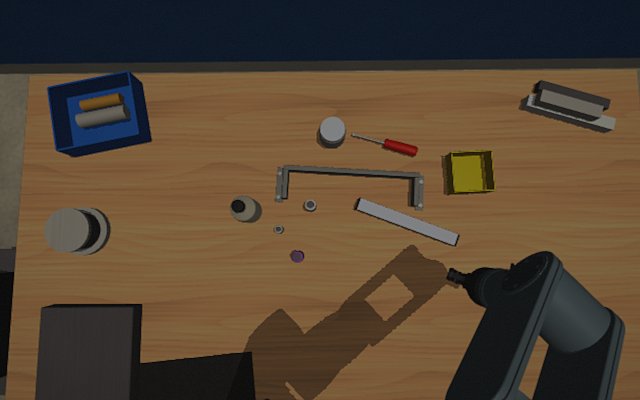

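Request:
servo_tool --pt "0 0 0 0 0 -0.18" --pt "0 0 0 0 0 -0.18" --pt "0 0 0 0 0 -0.18" --pt "0 0 0 0 0 -0.18" --pt "0 0 0 0 0 -0.18" --pt "0 0 0 0 0 -0.18" --pt "0 0 0 0 0 -0.18" --pt "0 0 0 0 0 -0.18"

```text
t: 12.02
eef_pos: [433.8, -282.7, 58.3]
tcp_rot: [0.857, 0.515, 0.0, -0.0]
force: [0.5, -1.2, 0.3]
grip_width: 0.001
```

Request:
servo_tool --pt "0 0 0 0 0 -0.13" --pt "-30 30 0 0 0 0" --pt "0 58 20 0 0 0" --pt "0 0 30 0 0 0" --pt "0 0 0 0 0 0"

```text
t: 12.65
eef_pos: [503.6, -340.6, 5.6]
tcp_rot: [0.824, 0.567, -0.001, -0.003]
force: [-0.1, -0.1, 0.9]
grip_width: 0.0
```

Run:
```python
from h import *
rel((505.5,-343.3,-11),1.204)
r=read_camera('side');cv2.imwrite('pics/s5.png',cv2.resize(r['img'][100:250,330:530,::-1],None,fx=4,fy=4,interpolation=cv2.INTER_CUBIC)[:600])
```

```text
t 12.65 pos [ 503.6 -340.6    5.6] ang 1.206 F [-0.1 -0.1  0.9] tool shift now [-1.9  2.8 16.6] shift after turn [-1.8  2.7 16.6] az 0.002
```

View pics/s5.png

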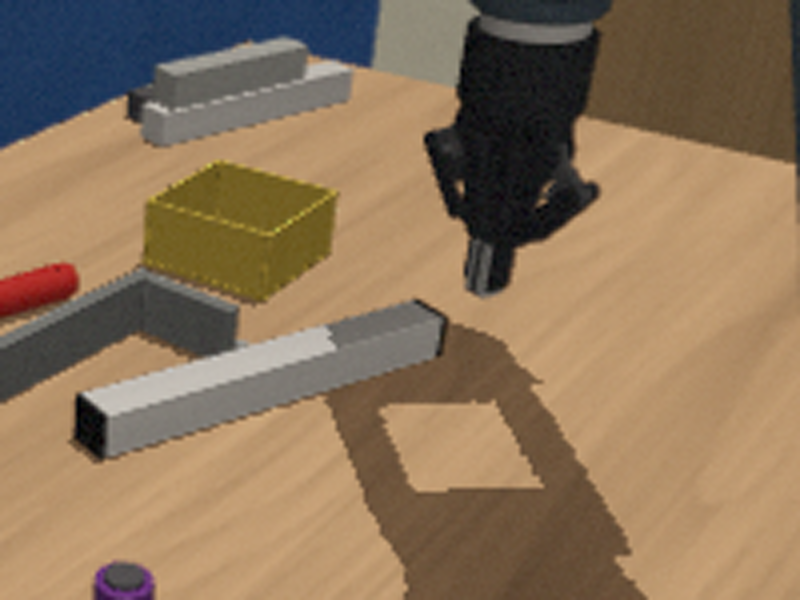

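Request:
servo_tool --pt "0 3 10 0 0 0" --pt "0 0 5 0 0 0" --pt "0 0 3 0 0 0" --pt "0 0 0 0 0 0"

```text
t: 13.2
eef_pos: [507.2, -345.0, -9.5]
tcp_rot: [0.824, 0.566, -0.0, -0.0]
force: [0.7, -0.5, -0.4]
grip_width: 0.001
```

Run:
```python
from h import *
rel((505.5,-343.3,-11),1.204)
r=read_camera('side');e=state()['eef_pos']
x0,y0=400,120
im=cv2.resize(r['img'][y0:220,x0:500,::-1],None,fx=6,fy=6,interpolation=cv2.INTER_CUBIC)
for z in(0,10,20):
    p=((w2p(r,[[e[0],e[1],z]])[0]-[x0,y0]+.5)*6).astype(int);cv2.circle(im,tuple(int(v) for v in p),4,(0,0,255),1)
cv2.imwrite('pics/s6.png',im)
```

```text
t 13.2 pos [ 507.2 -345.    -9.5] ang 1.204 F [ 0.7 -0.5 -0.4] tool shift now [ 0.9 -2.2  1.5] shift after turn [ 0.9 -2.2  1.5] az -0.0
```

View pics/s6.png

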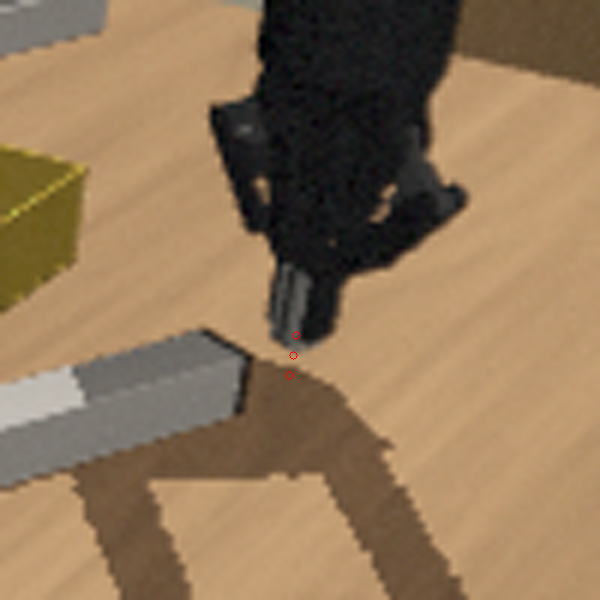

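Request:
servo_tool --pt "0 -1 5 0 0 0" --pt "15 0 0 0 0 0" --pt "12 0 0 0 0 0" --pt "10 0 0 0 0 0" --pt "10 0 0 0 0 0" --pt "10 0 0 0 0 0" --pt "10 0 0 0 0 0" --pt "0 0 0 0 0 0"

```text
t: 14.25
eef_pos: [530.9, -281.0, -14.5]
tcp_rot: [0.824, 0.567, 0.0, -0.0]
force: [0.3, 0.2, -0.0]
grip_width: 0.003
```

Run:
```python
from h import *
p=look(x0=(578,-152,-.366),pic='p4');rel((0,0,0))
e=state()['eef_pos'][:2];print('tcp in tube frame',w2b(p[:3],e))
```

```text
top 0.87 1361
side 0.97 1580
tube [ 5.79874e+02 -1.47074e+02 -3.70000e-01  1.70000e-01] bay frame c [[ -62.9 -105.8]] L [[-23.8  18.2]] R [[-102.  -229.8]] t 0.306
t 14.45 pos [ 530.5 -282.2  -14.5] ang 1.204 F [-0.3  0.3  0.5] tool shift now [  72.9 -596.4  -14.6]   az None
tcp in tube frame [[   2.76866139 -143.80995958]]
```

View pics/p4_side.png

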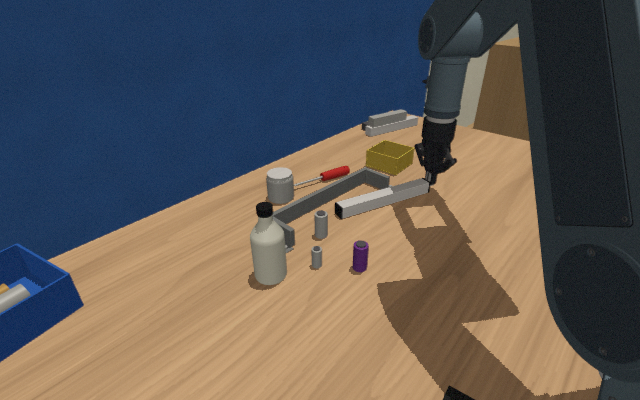

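Request:
servo_tool --pt "10 0 0 0 0 0" --pt "10 0 0 0 0 0" --pt "10 0 0 0 0 0" --pt "10 0 0 0 0 0" --pt "10 0 0 0 0 0" --pt "10 0 0 0 0 0" --pt "8 0 0 0 0 0" --pt "0 0 0 0 0 0"

```text
t: 15.45
eef_pos: [555.1, -217.4, -14.7]
tcp_rot: [0.824, 0.566, 0.0, -0.0]
force: [-0.1, -0.6, 0.5]
grip_width: 0.001
```

Run:
```python
from h import *
p=look(x0=(603,-82,-.366),pic='p5');rel((0,0,0))
e=state()['eef_pos'][:2];print('tcp in tube frame',w2b(p[:3],e))
```

```text
top 0.86 1507
side 0.89 1575
tube [ 6.03684e+02 -8.48050e+01 -3.70000e-01  2.25000e-01] bay frame c [[-43.1 -42.1]] L [[-3.9 81.8]] R [[ -82.3 -166.1]] t 0.306
t 15.65 pos [ 554.7 -218.3  -14.8] ang 1.204 F [-0.1  0.4  0. ] tool shift now [   4.7 -596.1  -14.4]   az None
tcp in tube frame [[   2.63546387 -142.21201594]]
```

View pics/p5_top.png

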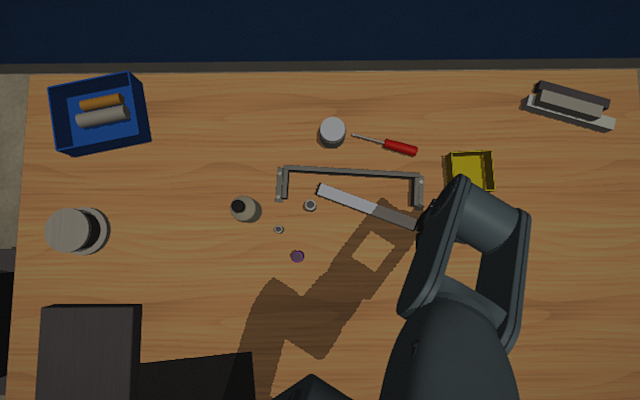

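Request:
servo_tool --pt "10 0 0 0 0 0" --pt "10 0 0 0 0 0" --pt "10 0 0 0 0 0" --pt "10 0 0 0 0 0" --pt "7 0 0 0 0 0" --pt "0 0 0 0 0 0" --pt "-30 0 0 0 0 0" --pt "-20 0 -30 0 0 0"

```text
t: 16.65
eef_pos: [551.9, -221.0, 13.7]
tcp_rot: [0.824, 0.566, -0.001, -0.002]
force: [0.6, 0.6, -0.6]
grip_width: -0.002
```

Run:
```python
from h import *
p=look(x0=(620,-40,-.366),pic='p6')
# swing start: contact 90 mm right of centre, 45 behind
t=b2w(p[:3],(-45,-95))[0];print(t)
rel((*t,40),p[2])
```

```text
top 0.92 1379
side 0.87 1671
tube [ 6.20891e+02 -3.93370e+01 -3.70000e-01  2.18000e-01] bay frame c [[-28.8   4.3]] L [[ 10.3 128.3]] R [[ -68.  -119.6]] t 0.306
[ 544.61176677 -111.66547282]
t 16.85 pos [ 554.2 -221.9   16. ] ang 1.202 F [ 1.2 -0.6 -0.2] tool shift now [ 99.4 -48.6 -24.1] shift after turn [-48.8 -99.3 -24. ] az 1.572
```

View pics/p6_side.png

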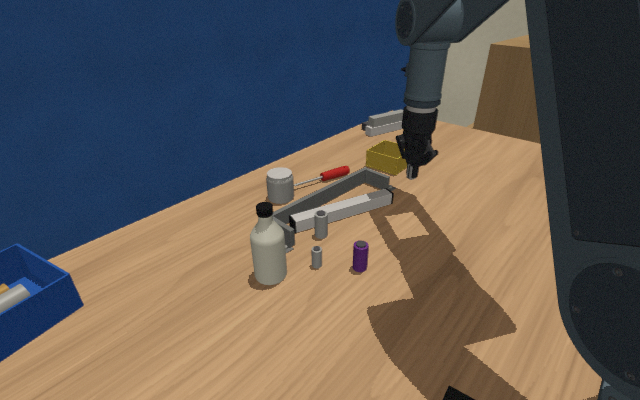

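View pics/p6_top.png

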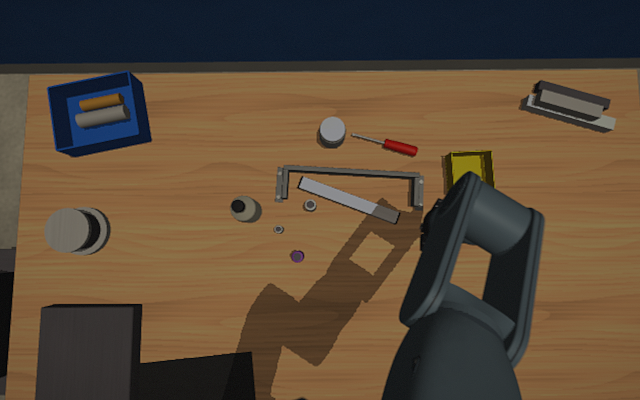

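Request:
servo_tool --pt "0 0 -25 0 0 0.175" --pt "0 0 0 0 0 0.175" --pt "0 0 0 0 0 0.175" --pt "0 0 0 0 0 0.175" --pt "0 0 0 0 0 0.175" --pt "0 0 0 0 0 0.175" --pt "0 0 0 0 0 0.175" --pt "0 0 0 0 0 0.175"

```text
t: 17.85
eef_pos: [553.4, -220.0, 39.2]
tcp_rot: [0.995, -0.1, -0.001, -0.001]
force: [-0.8, -0.8, 0.8]
grip_width: -0.002
```

Run:
```python
from h import *
rel((544.6,-111.7,-15))
```

```text
t 17.85 pos [ 553.4 -220.    39.2] ang -0.201 F [-0.8 -0.8  0.8] tool shift now [ -30.1 -104.3   54.4]   az None
```

Request:
servo_tool --pt "-30 0 0 0 0 0" --pt "0 -52 0 0 0 0" --pt "0 -52 10 0 0 0" --pt "0 0 35 0 0 0" --pt "0 0 9 0 0 0" --pt "10 0 0 0 0 0" --pt "10 0 0 0 0 0" --pt "8 0 0 0 0 0"

```text
t: 18.85
eef_pos: [573.3, -120.1, -12.7]
tcp_rot: [0.995, -0.098, 0.001, 0.0]
force: [-2.9, -0.9, 1.6]
grip_width: 0.001
```

Request:
servo_tool --pt "8 0 0 0 0 0" --pt "8 0 0 0 0 0" --pt "8 0 0 0 0 0" --pt "0 0 0 0 0 0"

```text
t: 19.35
eef_pos: [597.0, -123.9, -13.5]
tcp_rot: [0.995, -0.098, 0.001, 0.0]
force: [-0.2, -0.1, -0.1]
grip_width: 0.001
```

Run:
```python
from h import *
p=look(x0=(635,-43,-.2),pic='p7');rel((0,0,0))
e=state()['eef_pos'][:2];print('tcp in tube frame',w2b(p[:3],e),'bay',w2b(B,e))
```

```text
top 0.56 911
side 0.78 1205
tube [ 6.38245e+02 -3.83650e+01 -1.66000e-01  7.13000e-01] bay frame c [[-11.6   6.4]] L [[  1.7 135.7]] R [[ -24.8 -122.9]] t 0.102
t 19.55 pos [ 595.8 -123.6  -13.6] ang -0.196 F [ 0.2 -1.5 -0.2] tool shift now [-608.4   -5.1  -13.8]   az None
tcp in tube frame [[-27.78644518 -91.03210144]] bay [[-48.50445974 -81.32058216]]
```

View pics/p7_side.png

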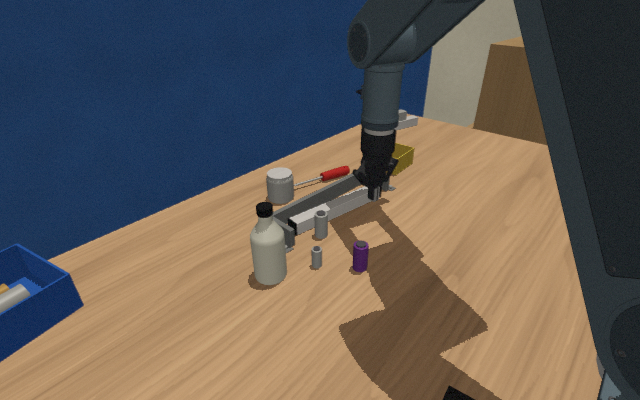

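View pics/p7_top.png

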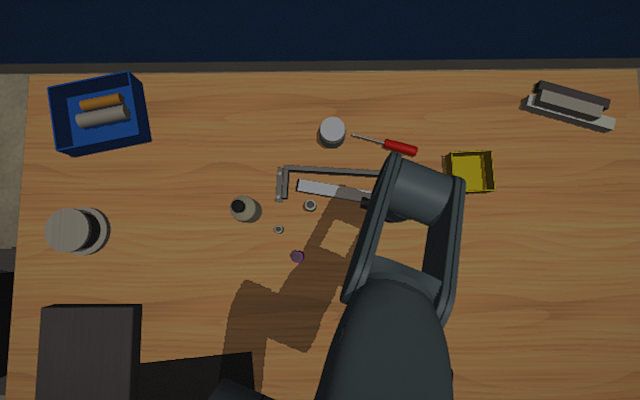

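Request:
servo_tool --pt "8 0 0 0 0 0" --pt "8 0 0 0 0 0" --pt "0 0 0 0 0 0" --pt "-30 0 0 0 0 0" --pt "-25 0 0 0 0 -0.13" --pt "-20 0 -50 0 0 0" --jaw 1

```text
t: 20.3
eef_pos: [533.6, -113.2, 33.5]
tcp_rot: [0.999, -0.032, -0.004, -0.002]
force: [0.3, -0.3, 1.1]
grip_width: 0.0
```

Run:
```python
from h import *
p=look(x0=(642,-43,-.1),pic='p8');rel((0,0,0))
t=b2w(B,(-65,-20))[0]
rel((*t,-25),-.064)
```

```text
top 0.84 1172
side 0.95 1352
tube [ 6.45266e+02 -3.95710e+01 -8.80000e-02  4.42000e-01] bay frame c [[-4.5  5.7]] L [[ -1.3 135.6]] R [[  -7.7 -124.3]] t 0.024
t 20.5 pos [ 538.6 -115.3   37.8] ang -0.066 F [-0.5 -0.3 -0.3] tool shift now [-545.2  -79.3   35.8]   az None
t 20.5 pos [ 538.6 -115.3   37.8] ang -0.066 F [-0.5 -0.3 -0.3] tool shift now [ 40.7 -56.9  62.9] shift after turn [ 41.1 -56.7  62.8] az -0.002
```

View pics/p8_top.png

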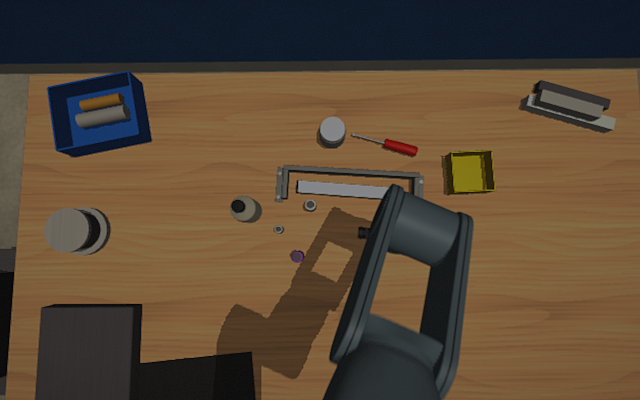

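Request:
servo_tool --pt "20 -40 0 0 0 0" --pt "15 -40 0 0 0 0" --pt "0 0 20 0 0 0" --pt "0 0 20 0 0 0" --pt "0 0 15 0 0 0" --pt "0 0 5 0 0 0" --pt "0 0 0 0 0 0" --jaw -1

```text
t: 21.38
eef_pos: [577.6, -37.4, -24.0]
tcp_rot: [0.999, -0.033, -0.0, -0.0]
force: [0.7, -1.0, -0.5]
grip_width: 0.997
```

Run:
```python
from h import *
t=b2w(B,(-6,3))[0];rel((*t,-23),-.064)
print(w2b(B,state()['eef_pos'][:2]))
r=read_camera('side');cv2.imwrite('pics/s9.png',cv2.resize(r['img'][100:270,260:460,::-1],None,fx=3.5,fy=3.5,interpolation=cv2.INTER_CUBIC))
```

```text
t 21.38 pos [577.6 -37.4 -24. ] ang -0.067 F [ 0.7 -1.  -0.5] tool shift now [66.2  0.3 -1. ] shift after turn [66.2  0.5 -1. ] az -0.003
[[-72.17750145   3.48599804]]
```

View pics/s9.png

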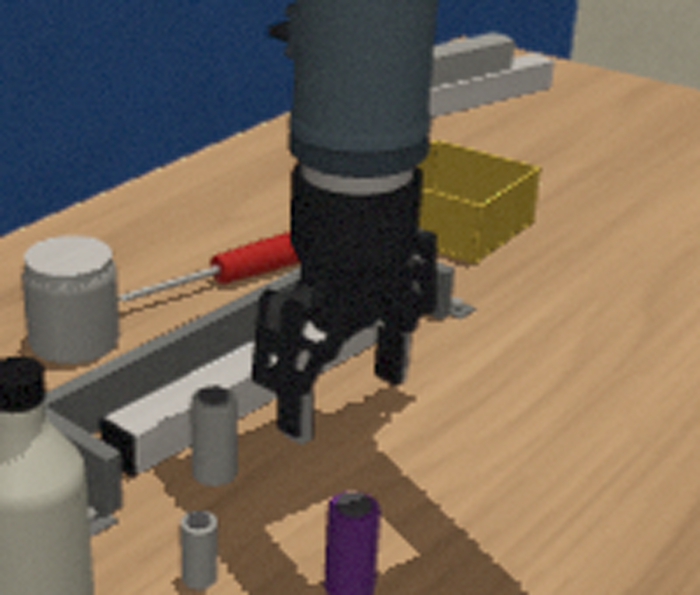

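Request:
servo_tool --pt "12 0 0 0 0 0" --pt "12 0 0 0 0 0" --pt "10 0 0 0 0 0" --pt "8 0 0 0 0 0" --pt "7 0 0 0 0 0" --pt "6 0 0 0 0 0" --pt "4 0 0 0 0 0" --pt "0 0 0 0 0 0"

```text
t: 22.42
eef_pos: [636.4, -41.0, -23.8]
tcp_rot: [0.999, -0.033, -0.0, -0.0]
force: [-3.8, 0.4, 2.1]
grip_width: 0.997
```

Request:
servo_tool --pt "3 0 0 0 0 0" --pt "2 0 0 0 0 0" --pt "0 0 0 0 0 0"

```text
t: 22.8
eef_pos: [641.9, -41.5, -23.8]
tcp_rot: [0.999, -0.033, 0.0, -0.0]
force: [-0.2, 0.4, -0.4]
grip_width: 0.998
```

Run:
```python
from h import *
p=look(x0=(668,-40,-.064),pic='p9');rel((0,0,0))
print(w2b(B,state()['eef_pos'][:2]))
r=read_camera('side');cv2.imwrite('pics/s10.png',cv2.resize(r['img'][100:270,260:460,::-1],None,fx=3.5,fy=3.5,interpolation=cv2.INTER_CUBIC))
```

```text
top 0.78 271
side 0.75 1131
tube [ 6.66003e+02 -4.22490e+01 -6.60000e-02  1.16500e+00] bay frame c [[16.4  4.3]] L [[ 16.7 134.3]] R [[  16.1 -125.7]] t 0.002
t 23.0 pos [641.9 -41.5 -23.6] ang -0.066 F [-0.6  0.8 -0.7] tool shift now [-643.2    1.   -24. ]   az None
[[-7.77556338  3.46881517]]
```

View pics/s10.png

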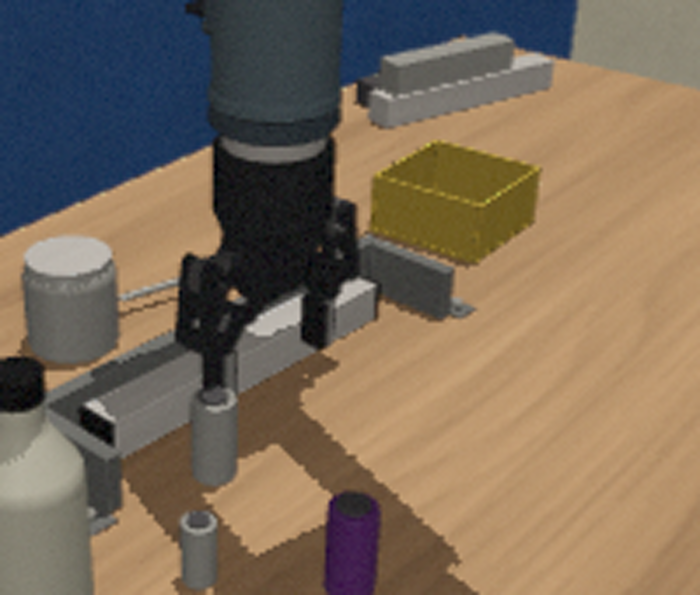

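Not yet at the fence; continue in small steps until the force rises.

Request:
servo_tool --pt "2 0 0 0 0 0" --pt "2 0 0 0 0 0" --pt "0 0 0 0 0 0"

```text
t: 23.42
eef_pos: [645.8, -41.8, -23.6]
tcp_rot: [0.999, -0.033, 0.0, 0.0]
force: [-2.9, 0.5, -0.0]
grip_width: 1.001
```

Request:
servo_tool --pt "1.5 0 0 0 0 0" --pt "1 0 0 0 0 0"

```text
t: 23.68
eef_pos: [645.7, -41.8, -23.6]
tcp_rot: [0.999, -0.033, -0.002, -0.0]
force: [-11.9, -0.3, 7.3]
grip_width: 1.001
```

Request:
servo_tool --pt "1 0 0 0 0 0" --pt "0 0 0 0 0 0" --pt "0 0 0 0 0 0"

```text
t: 24.05
eef_pos: [645.6, -41.8, -23.6]
tcp_rot: [0.999, -0.033, -0.003, -0.0]
force: [-12.4, 0.7, 8.5]
grip_width: 1.001
```

Request:
servo_tool --pt "-10 0 0 0 0 0" --pt "-30 0 0 0 0 0" --pt "-40 0 0 0 0 0" --pt "-40 0 -40 0 0 0" --pt "-50 0 -60 0 0 0" --pt "-60 0 -60 0 0 0" --pt "-40 0 -40 0 0 0" --pt "0 0 0 0 0 0"

```text
t: 25.05
eef_pos: [406.0, -26.2, 152.0]
tcp_rot: [0.999, -0.033, 0.004, 0.001]
force: [0.6, -0.3, 0.4]
grip_width: 0.998
```

Run:
```python
from h import *
p=look(x0=(668,-40,-.064),pic='p10');rel((0,0,0))
r=read_camera('side');t=read_camera('top')
cv2.imwrite('pics/s11.png',cv2.resize(r['img'][140:270,240:420,::-1],None,fx=4.4,fy=4.4,interpolation=cv2.INTER_CUBIC))
cv2.imwrite('pics/t11.png',cv2.resize(t['img'][150:230,270:430,::-1],None,fx=5,fy=5,interpolation=cv2.INTER_CUBIC))
for q in('bottle','bin','tin','driver'):
    print(q,[(round(float(m['p']),2),[int(v) for v in m['location']],int(m['mask'].sum())) for c in('top','side') for m in masks_of(q,c)])
```

```text
top 0.81 1382
side 0.55 1529
tube [ 6.70305e+02 -4.07460e+01 -6.90000e-02  1.83000e-01] bay frame c [[20.6  6.1]] L [[ 21.2 136.1]] R [[  19.9 -123.9]] t 0.005
t 25.25 pos [406.  -26.  147.9] ang -0.066 F [-0.2 -0.3 -1.1] tool shift now [-406.8    1.   147.9]   az None
bottle [(0.65, [245, 209], 690), (0.73, [267, 249], 2294)]
bin [(0.71, [469, 170], 2048), (0.79, [388, 156], 1222)]
tin [(0.59, [330, 129], 653)]
driver [(0.69, [395, 147], 471), (0.87, [333, 174], 323)]
```

View pics/s11.png

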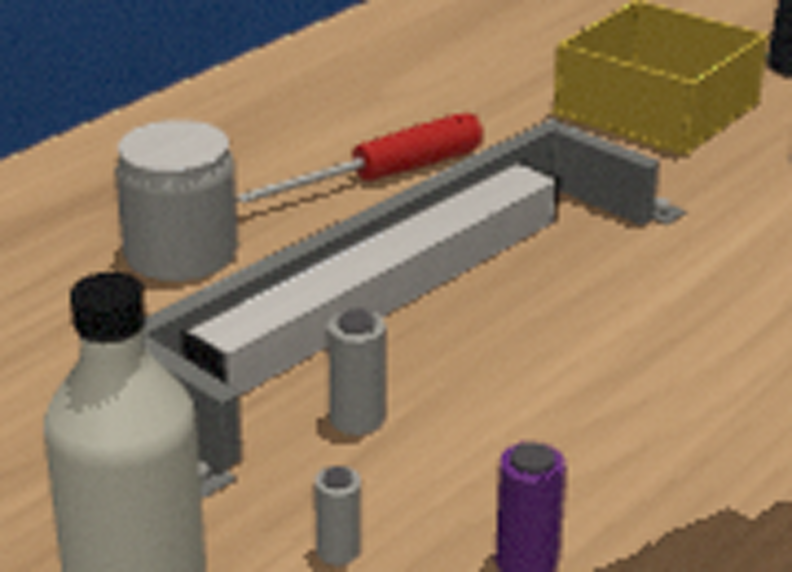

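View pics/t11.png

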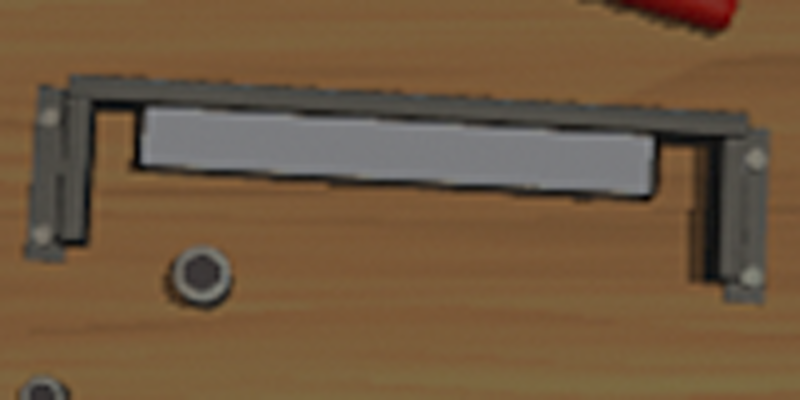

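Run:
```python
from h import *
for y in(45,-60):
  t=b2w(B,(-35,y))[0];rel((*t,-14),-.064)
```

```text
t 25.75 pos [405.4 -25.8 148.4] ang -0.066 F [-0.1  0.   0. ] tool shift now [209.8 -41.4 162.3] shift after turn [209.8 -41.  162.4] az -0.002
t 25.75 pos [405.4 -25.8 148.4] ang -0.066 F [-0.1  0.   0. ] tool shift now [210.   63.6 162.3] shift after turn [209.8  64.  162.4] az -0.002
```

Request:
servo_tool --pt "50 -8 10 0 0 0" --pt "50 -8 20 0 0 0" --pt "50 0 20 0 0 0" --pt "40 0 20 0 0 0" --pt "20 0 30 0 0 0" --pt "0 0 40 0 0 0" --pt "0 0 20 0 0 0" --pt "0 0 0 0 0 0" --jaw 1

```text
t: 26.75
eef_pos: [614.3, -23.4, -13.5]
tcp_rot: [0.999, -0.033, -0.002, -0.0]
force: [0.6, -0.8, 0.1]
grip_width: -0.0
```

Request:
servo_tool --pt "10 0 0 0 0 0" --pt "8 0 0 0 0 0" --pt "5 0 0 0 0 0" --pt "3 0 0 0 0 0" --pt "0 0 0 0 0 0"

```text
t: 27.38
eef_pos: [642.1, -25.5, -11.2]
tcp_rot: [0.999, -0.033, 0.0, 0.0]
force: [-0.4, -0.4, 0.3]
grip_width: 0.005
```

Request:
servo_tool --pt "2 0 0 0 0 0" --pt "2 0 0 0 0 0" --pt "1 0 0 0 0 0" --pt "0 0 0 0 0 0"

```text
t: 27.88
eef_pos: [646.9, -25.8, -11.4]
tcp_rot: [0.999, -0.033, -0.0, -0.0]
force: [-0.7, -0.1, 0.0]
grip_width: 0.001
```

Request:
servo_tool --pt "1.5 0 0 0 0 0" --pt "0 0 0 0 0 0"

```text
t: 28.12
eef_pos: [646.8, -25.8, -11.5]
tcp_rot: [0.999, -0.033, -0.002, -0.0]
force: [-4.7, -0.3, 3.1]
grip_width: 0.002
```

Firm contact here without the tube moving. Same at the right half.

Request:
servo_tool --pt "1 0 0 0 0 0" --pt "0 0 0 0 0 0" --pt "-20 0 0 0 0 0" --pt "0 40 0 0 0 0" --pt "0 45 0 0 0 0" --pt "10 0 0 0 0 0" --pt "6 0 0 0 0 0" --pt "0 0 0 0 0 0"

```text
t: 29.12
eef_pos: [640.3, -109.5, -11.5]
tcp_rot: [0.999, -0.033, 0.0, -0.0]
force: [-0.2, 0.4, 0.5]
grip_width: -0.003
```

Request:
servo_tool --pt "2 0 0 0 0 0" --pt "2 0 0 0 0 0" --pt "0 0 0 0 0 0"

```text
t: 29.5
eef_pos: [641.3, -109.3, -11.6]
tcp_rot: [0.999, -0.033, -0.003, -0.001]
force: [-6.2, 1.7, 4.6]
grip_width: 0.001
```

Request:
servo_tool --pt "-10 0 0 0 0 0" --pt "-30 0 0 0 0 0" --pt "-40 0 0 0 0 0" --pt "-40 0 -40 0 0 0" --pt "-50 20 -60 0 0 0" --pt "-50 30 -60 0 0 0" --pt "0 30 -30 0 0 0" --pt "0 0 0 0 0 0"

```text
t: 30.5
eef_pos: [445.1, -168.2, 152.8]
tcp_rot: [0.999, -0.034, 0.003, 0.002]
force: [-0.2, -0.0, 0.6]
grip_width: 0.001
```

Run:
```python
from h import *
p=look(x0=(668,-40,-.064),pic='p12');rel((0,0,0))
t=read_camera('top');cv2.imwrite('pics/t12.png',cv2.resize(t['img'][115:235,230:500,::-1],None,fx=2.9,fy=2.9,interpolation=cv2.INTER_CUBIC))
for q in('bottle','bin','tin','driver'):
    print(q,[(round(float(m['p']),2),[int(v) for v in m['location']]) for c in('top','side') for m in masks_of(q,c)])
```

```text
top 0.79 1444
side 0.58 1466
tube [ 6.7078e+02 -4.2483e+01 -5.7000e-02  2.0700e-01] bay frame c [[21.1  4.4]] L [[ 20.2 134.4]] R [[  22.1 -125.6]] t -0.007
t 30.7 pos [ 442.8 -164.3  148.6] ang -0.066 F [ 0.  -0.1  0.1] tool shift now [-452.3 -134.6  149.8]   az None
bottle [(0.64, [247, 208]), (0.95, [267, 248])]
bin [(0.83, [469, 168]), (0.59, [390, 155])]
tin [(0.72, [329, 128]), (0.78, [280, 184])]
driver [(0.94, [395, 147]), (0.58, [309, 205]), (0.62, [334, 173])]
```

View pics/t12.png

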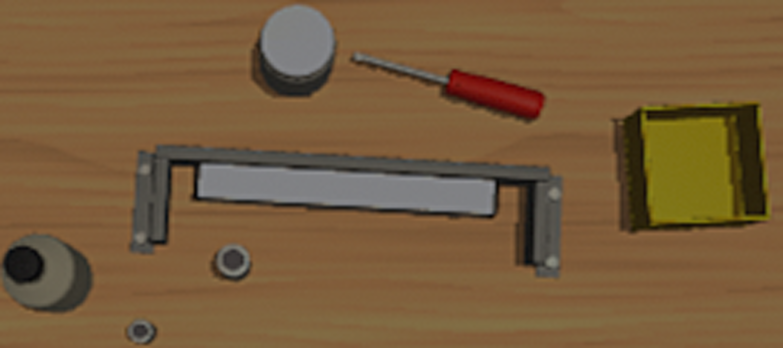

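Run:
```python
from plant import *
print(sign_off())
```

```text
the job is handed in; nothing more can be done
None
```

The tube is in the bay, lying flat with its whole length back against the fence, and the job is handed in at about 31 s of the 67 s allowed. It was only pushed, never lifted or held.

**What I did**
1. I pushed the tube towards the bay with both fingers of the open gripper on its near side.
2. With the fingers shut, I pushed it lengthwise from its right end until its left end was behind the post. In the bay's frame the left end was then at (10, 128) mm and the right end still outside at (-68, -120) mm.
3. I swung the right end in, pushed the tube back squarely, and pressed it against the fence once right of its middle and once just left of it.

**Last checks**
- **Position:** the camera fit puts the tube's middle line 21 mm in, against a home of 20 mm, within the 2 mm calibration. Its angle to the fence is within 0.007 rad. The two pressing points were consistent with it lying flush.
- **Force:** when I pressed, the force rose to only about 5–14 N and the tube did not move.
- **Other things:** the bottle, bin, tin and screwdriver are where they were. The network placed the screwdriver about 4 pixels off in the top view, but its ends in the pictures had not moved.

**What disagreed**
- **Finger height:** the fingertips sat about 21 mm higher than the reported tool position. My first push therefore passed just over the tube without moving it, and I corrected for the difference afterwards.
- **Camera fits:** the last two differed by about 0.012 rad in angle. I took this as noise from the fit.

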